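# Screw the cap tight and hold up the perfume bottle

### The arm

A 6-joint arm with a two-finger parallel gripper is mounted at the origin on the work surface. World frame = base frame: x ahead of the robot, y to its left, z up, the work surface at z = 0. Lengths are in m, angles in rad, forces in N, time in s.
With the tool pointing down it reaches from about 0.35 to 0.85 m from the base axis. Payload 8.1 kg.
Tool frame: the origin (TCP) lies at the centre of the arm's flange, where the gripper is bolted on; the fingertips stand 186 mm ahead of it and the grasp point (between the pads) lies 167 mm ahead of it; z points along the fingers, y is the direction in which the jaws open and shut (so a half turn about z gives the same grasp; the last joint's range is limited). The gripper opens to 93 mm and grips with 3 to 60 N. Pads are 15 mm wide; open, the fingers measure 128 mm over their backs; the gripper's body (75 mm by 188 mm) begins 65 mm behind the grasp point.
Start: joints at [-1.21, 0.13, 1.488, -0, 1.523, -0.085], TCP at [0.259, -0.541, 0.405] pointing down, gripper open.
Joint ranges: [-2.96, 2.96], [-0.89, 2.26], [0.02, 2.5], [-1.34, 4.48], [0, 2.73], [-2.66, 2.66]. Speed limits (rad/s): [2.39, 2.39, 2.79, 3.14, 3.14, 3.14].

### API

Orientations are given as a rotation vector (axis times angle).
In Python, from plant import robot, viewer, order gives the robot as it stands.
- The arm moves only by the tool apply_moves, never from a script. Its argument "deltas" is a list of rows, each a list of 3 entries, a list of its own where there are three numbers: the finger opening in mm, from 0 to 93, then the shift along the tool's x, y, z in mm, then the turn about the tool's z in rad. In form: [[grip, [dx, dy, dz], yaw], ...]. A call has 1 to 5 rows; each row shifts and turns the commanded pose from where the row before left it, along the tool's axes as they then stand; what a row does not reach is not made up. A row lasts 1/8 s, in which the tool goes at most 62.5 mm and 10.7 degrees, less where a joint would pass 70% of its speed; a pose out of reach is approached as far as the arm can. A call is refused whole if a number of a shift passes 62.5 or a number of a turn 0.188, either way. A call with a gripper value outside its range is refused whole. The fingers move at their own pace and stop on an object; "grip_force" is the grip in N (left out, the last holds). Time passes only in rows, so rows that do not move let the fingers close. It gives the time, the measured TCP pose, the force and the opening at its end, in the units of the state.
- robot.read_state(): the state, without advancing time (a new reading comes with each control period).
- viewer.read_camera(name): name is "scene" or "top" or "wrist"; returns the picture (420x560x3 uint8, blue, green, red); there is no depth.
- viewer.get_calibration(name): a dict with "fx", "fy", "cx", "cy" (pixels), "R" (3x3) and "t" (3): a world point X has camera coordinates R X + t. Camera axes: x right, y down, z forward; pixel columns grow to the right and rows downward; lengths in m; the calibration is good to about 2 mm. A picture is of the moment at which its call begins: read the wrist's pose just before it. get_calibration takes no time and is no camera call; for the wrist camera it gives the pose at the moment of the call.
- order.close_job(): hands the job in, once; it reports no verdict.
The state is a dict: "t": time; "q": joint angles; "dq": joint speeds; "joint_torque": joint torques, N m; "tool_pos": TCP position; "orientation": TCP orientation; "force": force on the tool from outside, world axes, zero at the start; "wrist_torque": the same for the moment, N m; "opening": finger opening in m.
Only numpy, scipy, OpenCV 4.12 (cv2) and the standard library are available. Lean on these libraries where they do the work, as an engineer would, in place of code of your own. Each camera call takes 0.05 s, during which the arm holds its last target. There are 200 camera calls.

### The job

The square amber bottle standing in the wooden capping nest has a loose white cap: turn the cap clockwise until it is fully tight (its red stripe meets the red mark on the bottle's shoulder) while the bottle still stands in the nest. Then lift the bottle straight up, upright, until its base is about ten centimetres above the nest, and finish while holding it there in the air over the nest, level and still. Do not lift it with the cap loose, and leave the other bottles and glassware alone.

Things in the scene. Friction and masses are not known exactly. Their poses are not given: they have to be found in the camera images.
- bottle: Loose square amber glass bottle with black labels, 58 x 58 mm, standing in the nest; its walls are straight up to 94 mm, then a round shoulder narrows to 34 mm diameter at 113 mm; 140 mm tall with the cap, 0.27 to 0.45 kg. Origin at the centre of its underside, z up along the bottle. A red mark, 5 mm wide, is on the shoulder on its -x side.
- cap (a joint): How far the white screw cap is unscrewed, rad: 0 = fully tight (hard stop, red stripe of the cap over the red shoulder mark); positive = turned anticlockwise seen from above, up to 1.7. It starts between 0.6 and 1.4. It turns about the bottle's axis without rising, friction 0.05 N m, stays where left, cannot come off; the bottle can be lifted by it.
- cap_top (a point): Centre of the top of the white screw cap: a ribbed cylinder 42 mm in diameter and 28 mm tall, 140 mm above the bottle's underside, with free space all round it for fingers. A red stripe runs from its centre to its rim along this point's -x.
- nest: Capping nest fixed to the counter: wooden base plate 120 x 120 mm, 10 mm thick, with four walls 14 mm thick round a square pocket of 64 mm whose rim is 34 mm above the counter. The pocket keeps the bottle from turning (3 mm play each side). Origin at the centre of its underside, axes along its sides.
- nest_seat (a point): Centre of the pocket's floor, 10 mm above the counter, where the bottle stands; axes as the nest's.
- stock_a: Bystander: loose square amber bottle with a black cap, 58 x 58 x 140 mm; origin at the centre of its underside.
- stock_b: Bystander: a second loose square amber bottle with a black cap, 58 x 58 x 140 mm; origin at the centre of its underside.
- jar: Bystander: loose round amber jar with a brass-coloured lid, 60 mm in diameter, 75 mm tall; origin at the centre of its underside.
- beaker: Bystander: loose glass beaker, 66 mm in diameter, 85 mm tall, standing on the black electronic scale; origin at the centre of its underside.
- cylinder: Bystander: loose slim measuring cylinder with a round foot 68 mm in diameter, 177 mm tall; origin at the centre of its underside.
There are look-alikes about, which are no part of the job. Leave any blue look-alike of the bottle alone.

How it is judged:
By the outcome, as a careful person would: the job done as asked, in the order asked, and still so for the second after the job is handed in, while the arm keeps its last pose, push and grip.
It also fails if it takes over 35 s, if anything falls off the work surface, if the arm or the gripper's body presses on something with over 40 N, if the wrist force passes 120 N, or if a joint passes its speed limit or range.

## Working session

There is one attempt and no reset: what is moved stays moved. The work goes in short steps, Python scripts to look and compute and a tool call to move; the robot and the scene stay as the last step left them, time stands still between calls to the robot, and variables do not carry over. Pictures are saved under pics/ and viewed, about 8 in all and at most 12, crops included, and the job is handed in when it is done.

Besides the shell and the picture viewer there is one more tool, called as name(argument=value, ...) on one line, values as JSON. apply_moves: Moves the arm, as the interface text tells. Its arguments: {"type":"object","properties":{"deltas":{"type":"array"},"grip_force":{"type":"number"}},"required":["deltas"]}

```bash
mkdir -p pics; ls
python3 - <<'E'
from plant import robot, viewer
import cv2,numpy as np
s=robot.read_state();print({k:np.round(v,3) for k,v in s.items()})
for n in("scene","top"):
    cv2.imwrite(f"pics/{n}0.png",viewer.read_camera(n));c=viewer.get_calibration(n);print(n,c)
E
```

```text
pics
{'t': np.float64(0.0), 'q': array([-1.21 ,  0.131,  1.489,  0.   ,  1.523, -0.085]), 'dq': array([-0.001, -0.001, -0.001,  0.002, -0.001, -0.001]), 'joint_torque': array([-1.0000e-03, -5.5984e+01, -4.9176e+01,  7.7000e-02,  3.5000e-02,
       -0.0000e+00]), 'tool_pos': array([ 0.259, -0.541,  0.404]), 'orientation': array([-3.062, -0.694,  0.   ]), 'force': array([ 0.134,  0.485, -0.019]), 'wrist_torque': array([ 0.039,  0.044, -0.014]), 'opening': np.float64(0.093)}
scene {'fx': 494.7945589247563, 'fy': 494.7945589247563, 'cx': 279.9794291712891, 'cy': 212.9090640482305, 'R': array([[ 0.63089416,  0.77581818, -0.00887181],
       [ 0.642278  , -0.52864602, -0.55498861],
       [-0.4352603 ,  0.3444409 , -0.83181064]]), 't': array([-0.31663231, -0.37053761,  1.84412002])}
top {'fx': 389.2680263531107, 'fy': 389.2680263531107, 'cx': 282.12549725963623, 'cy': 207.67007265481928, 'R': array([[-2.24134719e-02, -9.99736080e-01, -5.04040231e-03],
       [-9.80510750e-01,  2.29661870e-02, -1.95118483e-01],
       [ 1.95182746e-01,  5.68886022e-04, -9.80766727e-01]]), 't': array([-0.03971912,  0.64462238,  1.08264726])}
```

View pics/scene0.png

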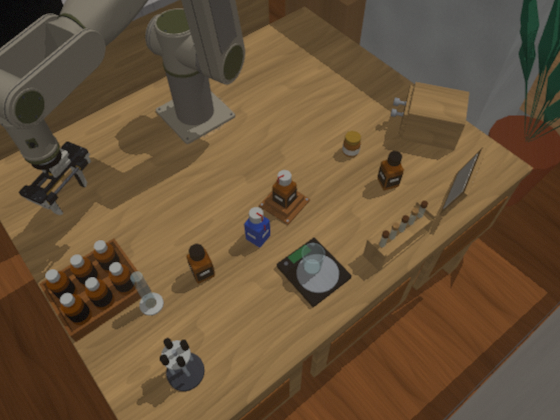

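View pics/top0.png

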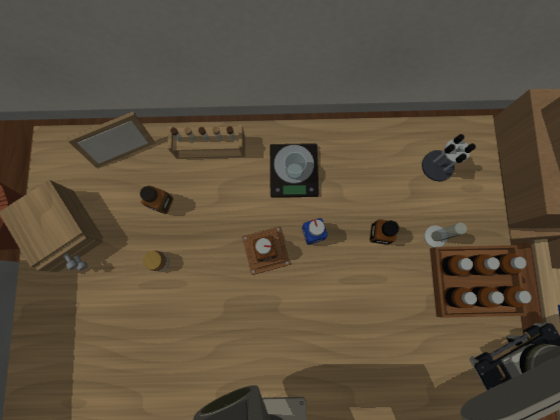

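The target is in the nest: its white cap is at about (263,245) in top and (285,178) in scene. The blue look-alike sits close by at (315,230) in top.

```bash
cat > h.py <<'E'
import cv2,numpy as np
from plant import robot,viewer
def ray(c,u,v,z):
    R=np.array(c["R"]);t=np.array(c["t"]);o=-R.T@t
    d=R.T@np.array([(u-c["cx"])/c["fx"],(v-c["cy"])/c["fy"],1]);return o+d*(z-o[2])/d[2]
def proj(c,X):
    p=np.array(c["R"])@np.array(X)+np.array(c["t"]);return np.array([c["fx"]*p[0]/p[2]+c["cx"],c["fy"]*p[1]/p[2]+c["cy"]])
E
python3 - <<'E'
from h import *
for n,(u0,v0) in dict(top=(263,246),scene=(285,178)).items():
    im=cv2.imread(f"pics/{n}0.png");c=viewer.get_calibration(n)
    h=cv2.cvtColor(im,cv2.COLOR_BGR2HSV)
    m=((h[...,1]<70)&(h[...,2]>110)).astype(np.uint8)
    w=np.zeros_like(m);w[v0-14:v0+14,u0-14:u0+14]=1;m*=w
    ys,xs=np.nonzero(m);print(n,len(xs),xs.mean(),ys.mean(),xs.min(),xs.max(),ys.min(),ys.max(),ray(c,xs.mean(),ys.mean(),.145))
t=cv2.imread("pics/top0.png")[215:285,225:340];s=cv2.imread("pics/scene0.png")[160:230,240:320]
cv2.imwrite("pics/c.png",np.hstack([cv2.resize(t,None,fx=3.9,fy=5*.78,interpolation=2),cv2.resize(s,(312,273),interpolation=2)]))
E
```

```text
top 165 262.5090909090909 245.27878787878788 256 270 238 252 [5.25810740e-01 3.28119769e-04 1.45000000e-01]
scene 117 284.45299145299145 174.85470085470087 277 291 170 180 [0.52399748 0.00110308 0.145     ]
```

View pics/c.png

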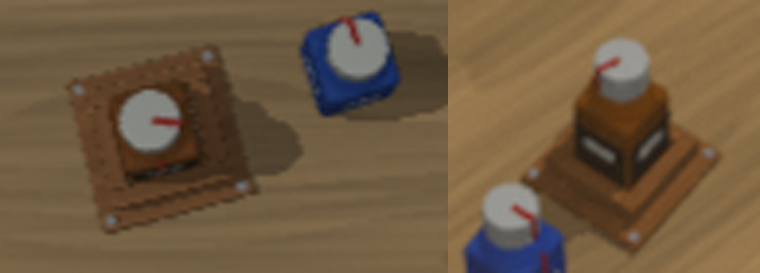

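apply_moves(deltas=[[93, [39.4, -31.2, 0], 0], [93, [39.4, -31.2, 0], 0], [93, [39.4, -31.2, 0], 0], [93, [39.4, -31.2, 0], 0], [93, [39.4, -31.2, 0], 0]], grip_force=40)

```text
t: 0.72
tool_pos: [0.3695, -0.3141, 0.4043]
orientation: [-3.064, -0.694, 0.0]
force: [-0.1, 0.2, 0.4]
opening: 0.093
```

apply_moves(deltas=[[93, [39.4, -31.2, 0], 0], [93, [39.4, -31.2, 0], 0], [93, [39.4, -31.2, 0], 0], [93, [39.4, -31.2, 0], 0], [93, [39.4, -31.2, 0], 0]])

```text
t: 1.35
tool_pos: [0.48, -0.0883, 0.4045]
orientation: [-3.064, -0.694, 0.0]
force: [0.6, -0.5, -0.3]
opening: 0.093
```

apply_moves(deltas=[[93, [39.4, -31.2, 0], 0], [93, [39.4, -31.2, 0], 0], [93, [0, 0, 0], -0.15], [93, [0, 0, 0], -0.15], [93, [0, 0, 0], -0.15]])

```text
t: 1.98
tool_pos: [0.5238, 0.0006, 0.4042]
orientation: [-2.827, -1.368, 0.001]
force: [0.4, -0.7, 0.3]
opening: 0.0929
```

apply_moves(deltas=[[93, [0, 0, 0], -0.18], [93, [0, 0, 0], -0.18], [93, [0, 0, 0], -0.18], [93, [0, 0, 0], -0.18], [93, [0, 0, 0], -0.18]])

```text
t: 2.6
tool_pos: [0.5237, 0.0003, 0.4042]
orientation: [-1.95, -2.462, 0.001]
force: [0.1, 0.8, 1.2]
opening: 0.093
```

Run:
```python
from h import *
s=robot.read_state();c=viewer.get_calibration("wrist");im=viewer.read_camera("wrist");cv2.imwrite("pics/w1.png",im)
import json;json.dump({k:np.array(v).tolist() for k,v in c.items()},open("w1.json","w"))
print(s["q"],s["tool_pos"],c["fx"],-np.array(c["R"]).T@c["t"],np.round(c["R"],3))
print(proj(c,[.525,0,.15]))
```

```text
[-9.72653280e-02 -7.59007108e-02  1.69923993e+00  3.35765315e-05
  1.51923245e+00 -3.28250434e-01] [5.23734883e-01 3.47095999e-04 4.04201578e-01] 331.14279051242625 [0.505454   0.07906923 0.38426028] [[ 0.973  0.229  0.001]
 [ 0.219 -0.933  0.284]
 [ 0.066 -0.277 -0.959]]
[281.92464664 224.85755207]
```

View pics/w1.png

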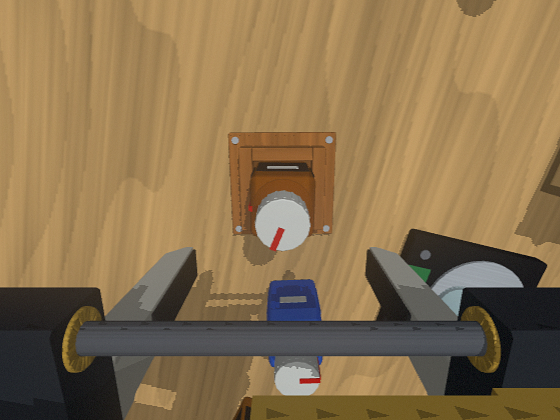

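The wrist view shows the cap at (282,224) with its stripe pointing down-left to (275,248). The shoulder mark is at the left, about (250,210). The jaws are nearly square with the nest. Next I'll measure these.

Run:
```python
from h import *
import json
c=json.load(open("w1.json"));im=cv2.imread("pics/w1.png");h=cv2.cvtColor(im,cv2.COLOR_BGR2HSV).astype(int)
m=((h[...,1]<60)&(h[...,2]>180)|((h[...,0]<6)|(h[...,0]>174))&(h[...,1]>180)&(h[...,2]>140)).astype(np.uint8)
m[:190]=0;m[262:]=0;m[:,:252]=0;m[:,316:]=0
cn=max(cv2.findContours(m,0,1)[0],key=cv2.contourArea);e=cv2.fitEllipse(cv2.convexHull(cn));C=ray(c,*e[0],.15);print(e,C)
r=(((h[...,0]<6)|(h[...,0]>174))&(h[...,1]>180)&(h[...,2]>140))
for nm,(a,b,x,y),z in(("stripe",(215,260,255,312),.15),("mark",(190,235,240,258),.11)):
    ys,xs=np.nonzero(r[a:b,x:y]) if 0 else np.nonzero(r[a:b,x:y])
    P=np.array([ray(c,u+x,v+a,z) for u,v in zip(xs,ys)]);
    if len(P): d=P.mean(0)-C;print(nm,len(P),xs.mean()+x,ys.mean()+a,d,np.degrees(np.arctan2(d[1],d[0])))
for pts in [((235,140),(329,140)),((329,140),(326,229)),((326,229),(238,229))]:
    a,b=[ray(c,*p,.01) for p in pts];print(a,b,np.degrees(np.arctan2(*(b-a)[1::-1])))
```

```text
((282.2203674316406, 224.57315063476562), (51.31135940551758, 53.246490478515625), 70.6161880493164) [5.25163666e-01 2.69515513e-04 1.50000000e-01]
stripe 128 276.5703125 238.96875 [-1.52014307e-03 -1.22353678e-02 -2.77555756e-17] -97.08223419448866
mark 15 250.13333333333333 208.33333333333334 [-0.02699591 -0.0053661  -0.04      ] -168.7575983921919
[0.46311634 0.03776802 0.01      ] [0.56467015 0.06163123 0.01      ] 13.223514822106944
[0.56467015 0.06163123 0.01      ] [ 0.58937508 -0.04028159  0.01      ] -76.373645762687
[ 0.58937508 -0.04028159  0.01      ] [ 0.48658768 -0.06441385  0.01      ] -166.78748384949438
```

apply_moves(deltas=[[93, [0, 1.5, 35], 0], [93, [0, 0, 35], 0], [93, [0, 0, 18], 0], [93, [0, 0, 6], 0], [93, [0, 0, 0], 0]])

```text
t: 3.28
tool_pos: [0.5256, 0.0006, 0.3113]
orientation: [1.958, 2.456, 0.001]
force: [-0.1, -0.2, 0.5]
opening: 0.0929
```

apply_moves(deltas=[[30, [0, 0, 0], 0], [30, [0, 0, 0], 0], [30, [0, 0, 0], 0], [30, [0, 0, 0], 0], [30, [0, 0, 0], 0]], grip_force=40)

```text
t: 3.9
tool_pos: [0.5254, 0.0006, 0.3108]
orientation: [1.958, 2.457, 0.0]
force: [-0.1, -0.2, -0.7]
opening: 0.0476
```

apply_moves(deltas=[[30, [0, 0, 0], 0], [30, [0, 0, 0], 0], [30, [0, 0, 0], 0]])

```text
t: 4.28
tool_pos: [0.5253, 0.0006, 0.3107]
orientation: [-1.958, -2.457, 0.0]
force: [-1.8, -0.4, 1.6]
opening: 0.0412
```

apply_moves(deltas=[[30, [0, 0, 0], 0.12], [30, [0, 0, 0], 0.15], [30, [0, 0, 0], 0.15], [30, [0, 0, 0], 0.15], [30, [0, 0, 0], 0.15]])

```text
t: 4.9
tool_pos: [0.5257, 0.0004, 0.3108]
orientation: [2.701, 1.602, 0.001]
force: [2.7, -1.8, -2.7]
opening: 0.0415
```

Run:
```python
from h import *
for i in range(2):
    s=robot.read_state();print(s["opening"],s["wrist_torque"],s["force"])
```

```text
0.04150638171504526 [-0.46138828 -0.70498974  0.06923584] [ 2.70812899 -1.81741659 -2.72820935]
0.04150638171504526 [-0.46138828 -0.70498974  0.06923584] [ 2.70812899 -1.81741659 -2.72820935]
```

apply_moves(deltas=[[30, [0, 0, 0], 0.15], [30, [0, 0, 0], 0.15], [30, [0, 0, 0], 0.1], [30, [0, 0, 0], 0.05], [30, [0, 0, 0], 0]])

```text
t: 5.52
tool_pos: [0.5258, 0.0002, 0.311]
orientation: [2.987, 0.967, 0.002]
force: [3.7, -3.1, -1.7]
opening: 0.0417
```

Run:
```python
from h import *
s=robot.read_state();print(s["q"][5],s["opening"],s["wrist_torque"],s["force"])
```

```text
0.8482797836435332 0.0416770246026914 [-0.97791092 -0.89500689  0.10997894] [ 3.67554605 -3.09242667 -1.72547828]
```

apply_moves(deltas=[[30, [0, 0, 0], 0.04], [30, [0, 0, 0], 0.04], [30, [0, 0, 0], 0]])

```text
t: 5.9
tool_pos: [0.5258, 0.0002, 0.311]
orientation: [3.023, 0.847, 0.002]
force: [3.9, -4.7, -2.7]
opening: 0.0415
```

Run:
```python
from h import *
s=robot.read_state();print(s["q"][5],s["opening"],s["wrist_torque"],s["force"])
```

```text
0.9277213105560729 0.04152380908606466 [-1.13092849 -0.9468492   0.04795931] [ 3.90718706 -4.70211872 -2.71915205]
```

apply_moves(deltas=[[30, [0, 0, 0], 0.04], [30, [0, 0, 0], 0.04], [30, [0, 0, 0], 0]])

```text
t: 6.28
tool_pos: [0.5258, 0.0001, 0.3111]
orientation: [3.054, 0.727, 0.002]
force: [3.3, -4.6, -2.6]
opening: 0.0412
```

Run:
```python
from h import *
s=robot.read_state();print(s["q"][5],s["opening"],s["wrist_torque"],s["force"])
```

```text
1.0069408662211947 0.041180092037504924 [-1.45666686 -1.04359862  0.70682126] [ 3.30678986 -4.57995798 -2.60533503]
```

The torque jumped from 0.05 to 0.71 N m, so the cap has met its stop. I'll look before lifting.

Run:
```python
from h import *
a=viewer.read_camera("wrist")[150:300,200:360];b=viewer.read_camera("top")[205:290,215:305]
cv2.imwrite("pics/w2.png",np.hstack([cv2.resize(a,(427,400),interpolation=2),cv2.resize(b,(373,400),interpolation=2)]))
```

```text
(no output)
```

View pics/w2.png

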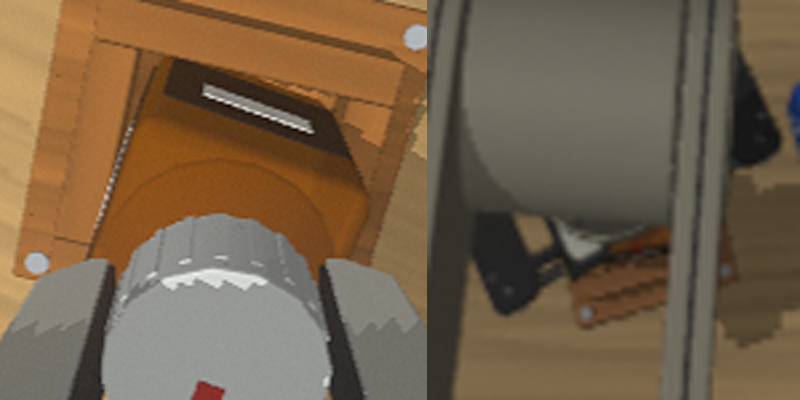

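The bottle has turned through the nest's play and jammed against the walls. The crop cut the stripe off, so I'll take one more wrist view to compare the stripe with the bottle's yaw.

Run:
```python
from h import *
c=viewer.get_calibration("wrist");a=viewer.read_camera("wrist");cv2.imwrite("pics/w3f.png",a)
import json;json.dump({k:np.array(v).tolist() for k,v in c.items()},open("w3.json","w"))
h=cv2.cvtColor(a,cv2.COLOR_BGR2HSV).astype(int)
r=((h[...,0]<6)|(h[...,0]>174))&(h[...,1]>180)&(h[...,2]>110)
r[:280]=0;r[400:]=0;r[:,:235]=0;r[:,325:]=0
ys,xs=np.nonzero(r);P=np.array([ray(c,u,v,.15)[:2] for u,v in zip(xs,ys)]);C=np.array([.5253,.0003])
d=P-C;print(len(P),np.degrees(np.arctan2(*d.mean(0)[::-1])),xs.min(),xs.max(),ys.min(),ys.max())
v=cv2.fitLine(P.astype(np.float32),2,0,.01,.01).ravel();print(np.degrees(np.arctan2(v[1],v[0])))
# bottle top edge: label-side edge, crop -> full pix (150+y*.375, 200+x*.375), wall top z=.104
for p,q,z in(((165,95),(350,158),.104),((203,88),(312,130),.06)):
    A,B=[ray(c,200+x*.375,150+y*.375,z) for x,y in(p,q)];print("edge yaw",np.degrees(np.arctan2(*(B-A)[1::-1])))
cv2.imwrite("pics/w3.png",cv2.resize(a[180:380,160:400],(720,600),interpolation=2))
```

```text
89 -173.2212725011403 264 283 295 319
2.7782009
edge yaw -82.48404935192548
edge yaw -84.67018500017328
```

View pics/w3.png

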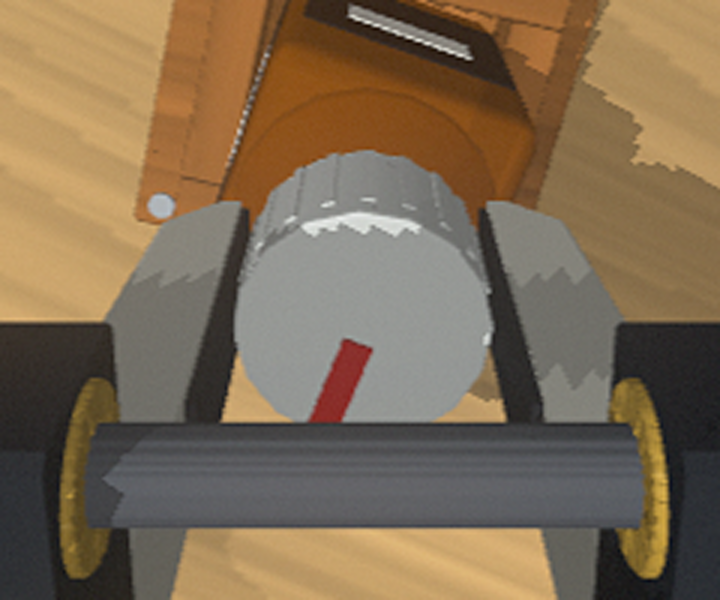

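The stripe lies at about -173 to -177° and the bottle's -x side at -173 to -175°. That agrees with the torque stop: the cap is tight. I'll ease the wind-up slightly and lift straight up.

apply_moves(deltas=[[30, [0, 0, 0], -0.02], [30, [0, 0, -4], 0], [30, [0, 0, -8], 0], [30, [0, 0, -12], 0], [30, [0, 0, -16], 0]])

```text
t: 7.05
tool_pos: [0.525, 0.001, 0.3515]
orientation: [-3.048, -0.756, 0.002]
force: [-0.0, -0.6, -2.8]
opening: 0.0415
```

apply_moves(deltas=[[30, [0, 0, -20], 0], [30, [0, 0, -20], 0], [30, [0, 0, -16], 0], [30, [0, 0, -10], 0], [30, [0, 0, -6], 0]])

```text
t: 7.68
tool_pos: [0.5254, 0.0007, 0.4233]
orientation: [3.049, 0.756, 0.0]
force: [-0.9, 0.3, -4.1]
opening: 0.0415
```

apply_moves(deltas=[[30, [0, 0, 0], 0], [30, [0, 0, 0], 0], [30, [0, 0, 0], 0], [30, [0, 0, 0], 0], [30, [0, 0, 0], 0]])

```text
t: 8.3
tool_pos: [0.5253, 0.0007, 0.4226]
orientation: [-3.049, -0.756, 0.0]
force: [0.1, 0.3, -4.1]
opening: 0.0409
```

Run:
```python
from h import *
s=robot.read_state();print(s["tool_pos"],s["opening"],s["wrist_torque"],s["force"],np.abs(s["dq"]).max())
a=viewer.read_camera("scene")[90:250,190:370];b=viewer.read_camera("wrist")[160:380,160:400]
cv2.imwrite("pics/f.png",np.hstack([cv2.resize(a,(420,373),interpolation=2),cv2.resize(b,(380,373),interpolation=2)]))
```

```text
[0.52532243 0.00066961 0.42257941] 0.04086994317718872 [-0.03914117  0.03317827  0.02949018] [ 0.08909984  0.28712508 -4.05272731] 0.002711145419360797
```

View pics/f.png

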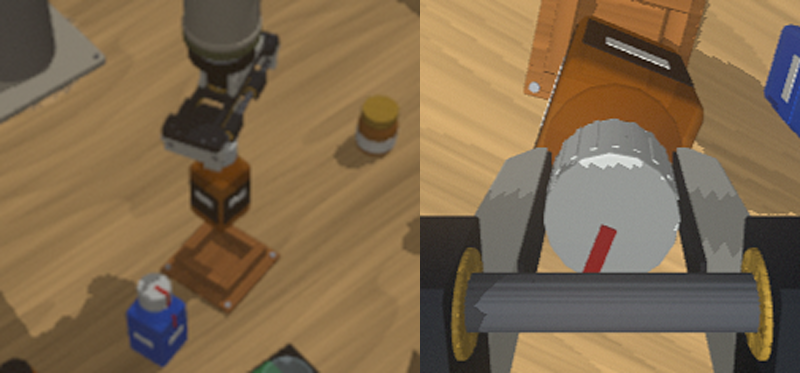

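The bottle hangs level over the empty nest at about (220,190). The stripe's position relative to the bottle hasn't changed, and the blue look-alike hasn't moved.

```bash
python3 -c "
from plant import order;print(order.close_job())"
```

```text
the job is handed in; nothing more can be done
None
```

I turned the cap clockwise to its hard stop with the bottle standing in the nest, then lifted the bottle straight up by the cap. I handed the job in at about 8.4 s with the bottle held still in the air over the nest.

- **Cap:** I turned the gripper about 1.33 rad; about 1.22 rad was measured as needed, and the rest was the bottle turning in the nest's play. The torque then jumped from about 0.05 to 0.71 N m. In the wrist view the cap stripe lay at -173 to -177° and the bottle's mark side at -173 to -175°. I couldn't see the shoulder mark itself at that point (the gripper hid it), so its direction is worked out from the bottle's edges.
- **Lift:** The tool rose 112 mm, which puts the base about 11 cm above the pocket floor and about 9 cm above the nest's rim. "Ten centimetres above the nest" could mean either, so I aimed between them.
- **Hold:** The load reads 4.05 N (about 0.41 kg), and there is almost no sideways force or joint movement. In the last pictures the bottle looks upright and the cap has not shifted on it.
- **Other items:** The blue look-alike and the jar stood untouched in the last pictures. I didn't re-check the other bottles and glassware, but the arm stayed well clear of them.

No check failed.

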